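Open the ratchet rack for another filter box

TASK

Make room for another filter box in the ratchet rack on the radio desk: with the fingertips press down the orange release on top of the sliding jaw and, keeping it down, push the jaw back along its bar, away from the filter boxes, until the jaw's white pointer stands over the yellow tape band. Then let the release spring up so the jaw is locked there, and come away. Nothing is picked up: leave the two filter boxes standing where they are and do not disturb the other things on the desk.

Things in the scene. Friction and masses are not known exactly. Their poses are not given: they have to be found in the camera images.
- rack: Rack fixed to the desk, placed and turned (up to 20 degrees) differently each time: dark steel base plate 160 x 350 x 8 mm, green end plate 74 mm high at its -y end, toothed steel bar along y at x = +35 mm, 30 to 42 mm high, to a green post at y = +166 mm. Origin: on the desk, mid-length. +y: the way the jaw opens, away from the filter boxes; +x: far side; z up.
- jaw (a joint): Travel of the sliding jaw along the rack's +y, m: 0 nearest the boxes, 0.165 at the bar's end. Green face plate 115 mm wide, 60 mm high; behind it a black carriage on the bar, top 52 mm high. With the release up, the ratchet (8 mm pitch) stops it opening after at most 8 mm of slack; with the release down it slides against about 3 N of friction and stays where it is left.
- release (a joint): How far the orange release pad is pressed down, m: rests between 0 and 0.005 (as the ratchet teeth happen to meet); 0.012 is fully down. The ratchet lets go beyond 0.005; 0.007 to 0.010 is safely free. A spring lifts it: about 2.5 N at the top, 5 N at 0.009. It travels with the jaw.
- release_top (a point): Centre of the flat top of the orange release pad on the jaw: 44 mm (rack x) by 42 mm (rack y), 6 mm thick, pressed straight down; its top is 72 mm above the desk when fully up. Toward the rack's -y nothing near is higher than the pad; the filter boxes reach 68 mm.
- upright (a point): Middle of the face, toward the pad, of the jaw's black upright that stands right behind the release pad, 23 mm to the rack's +y of the pad's centre: 46 mm wide, 12 mm thick, its top 98 mm above the desk. A finger pressing the pad pushes the jaw back against it.
- pointer (a point): Middle of the jaw's white pointer, a bar 3 mm wide (rack y) and 24 mm long (rack x), 12 mm above the desk on the jaw's far (+x) side. It moves with the jaw, 1 mm to -y of the release pad's centre.
- mark (a point): Centre of the yellow tape band on the base plate beside the jaw's track: 28 mm long along the rack's y, 22 mm wide; its axes are parallel to the rack's. The pointer starts 50 mm or more to the rack's -y of it.
- filter_a_mid (a point): Centre of the aluminium filter box with the blue top label, loose, 85 (rack x) x 32 (rack y) x 60 mm, 0.2 to 0.4 kg, brass socket 12 mm long on the robot's side; stands upright on the base plate by the fixed end plate. To be left standing.
- filter_b_mid (a point): Centre of the like filter box with the red top label, standing next to the first. To be left standing. The jaw's face starts 5 to 40 mm from the nearer box. The two boxes may stand either way round.
- marble_mid (a point): A bystander to leave alone: green glass paperweight, 64 mm across, 56 mm high, loose; its centre.
- key_mid (a point): A bystander to leave alone: chrome paddle key, 85 x 60 x 45 mm, loose; its centre.
- coax_switch_mid (a point): A bystander to leave alone: aluminium coaxial switch with a flip toggle, 100 x 55 x 40 mm plus toggle to 70 mm, loose; centre of its box.
- handheld_mid (a point): A bystander to leave alone: black handheld transceiver, 60 x 36 x 115 mm with stub antenna to 190 mm above the desk, standing loose in a charging cradle; its centre.
Things that resemble listed ones, but are neither listed nor needed, are in the scene too. What is shaped like the part that bears filter_b_mid but green or turquoise is not meant. What is shaped like the part that bears filter_a_mid but green is not meant.

How it is judged:
By the outcome, as a careful person would: the job done as asked, in the order asked, and still so for the second after the job is handed in, with the robot touching nothing.
It also fails if it takes over 32 s, if anything falls off the work surface, if the arm or the gripper's body presses on something with over 40 N, if the wrist force passes 120 N, or if a joint passes its speed limit or range.

ROBOT

A 6-joint arm with a two-finger parallel gripper is mounted at the origin on the work surface. World frame = base frame: x ahead of the robot, y to its left, z up, the work surface at z = 0. Lengths are in m, angles in degrees, forces in N, time in s.
With the tool pointing down it reaches from about 0.3 to 0.75 m from the base axis. Payload 8.5 kg.
Tool frame: the origin (TCP) lies at the very end of the fingers, on their centre line; the grasp point (between the pads) lies 19 mm behind it (env.tcp_to_grasp is the distance from the TCP to the grasp point, in m); z points along the fingers, y is the line along which they close (so a half turn about z gives the same grasp; the last joint's range is limited). The gripper opens to 85 mm and grips with 20 to 120 N. Pads are 22 mm wide; open, the fingers measure 114 mm over their backs; the gripper's body (76 mm by 85 mm) begins 54 mm behind the grasp point. The pads swing forward as they close: fully open they stand 13 mm farther back than shut.
Start: joints at [-75.418, 21.807, 74.336, -0, 83.858, -12.336], TCP at [0.249, -0.49, 0.231] pointing down, gripper open.
Joint ranges: [-178.18, 178.18], [-50.72, 133.34], [12.68, 142.11], [-81.47, 261.47], [9.98, 163.14], [-165.26, 165.26]. Speed limits (degrees/s): [136.94, 136.94, 180, 180, 180, 180].

INTERFACE

Orientations are given as a 3x3 rotation matrix whose columns are the frame's x, y, z axes.
In Python, from rig import status, get_image, env gives the robot as it stands.
- The arm moves only by the shell command python3 -m handwheel 'ROWS' [FORCE]. ROWS is text: rows parted by semicolons, each of 7 numbers parted by spaces: the shift along the world's x, y, z in cm, then the turn, a rotation vector about the world's x, y, z in degrees, then the opening, from 0 (shut) to 1 (fully open). In form: dx dy dz wx wy wz gripper; .... A call has 1 to 8 rows; each row is the pose to reach, as a shift and turn from the pose commanded when the call began; what a row does not reach only later rows make up. A row lasts 1/12 s, in which the tool goes at most 41.7 mm and 7.16 degrees, less where a joint would pass 70% of its speed; a pose out of reach is approached as far as the arm can. A call with a gripper value outside its range is refused whole. The fingers move at their own pace and stop on an object; FORCE is the grip in N (left out, the last holds). Time passes only in rows, so rows that repeat a pose let the fingers close. It gives the time, the measured TCP pose, the force, the opening and the grip force at its end, in the units of the state.
- status.observe(): the state, without advancing time (a new reading comes with each control period).
- get_image(name): name is "scene" or "top" or "wrist"; returns a dict with "color" (384x512x3 uint8, red, green, blue), "vertical_fov" (degrees; the focal length in pixels is half the picture's height over the tangent of half this angle, whatever the lens; pixels are square), "cx", "cy" (the principal point, pixels), "xyz" and "orientation" of the camera in the world. Camera axes: x right, y down, z forward; pixel columns grow to the right and rows downward; lengths in m; the calibration is good to about 2 mm. The wrist camera is an equidistant fisheye: a pixel r from the principal point sees the ray r / f radians off the axis. A picture is of the moment at which its call begins. There is no depth.
- env.close_job(): hands the job in; it is judged then, once.
The state is a dict: "time_s": time; "q": joint angles; "qvel": joint speeds; "joint_efforts": joint torques, N m; "position": TCP position; "tool_rot": TCP orientation; "ft_force": force on the tool from outside, world axes, zero at the start; "wrist_torque": the same for the moment, N m; "grip_width": finger opening in m; "gripper_force": force on a finger pad.
Only numpy, scipy, OpenCV 4.12 (cv2) and the standard library are available. Lean on these libraries where they do the work, as an engineer would, in place of code of your own. Each camera call takes 0.05 s, during which the arm holds its last target. There are 200 camera calls.

## Working session

There is one attempt and no reset: what is moved stays moved. The work goes in short steps, Python scripts to look and compute and a shell command to move; the robot and the scene stay as the last step left them, time stands still between calls to the robot, and variables do not carry over. Pictures are saved under pics/ and viewed, at most 10 in all, crops included, and the job is handed in when it is done.

```bash
mkdir -p pics; cat > h.py <<'E'
import numpy as np, cv2
from rig import status, get_image, env
def snap(n,fn,crop=None,s=1):
    im=get_image(n); c=im["color"][:,:,::-1]
    cv2.imwrite('pics/raw_'+fn,c)
    if crop: x0,y0,x1,y1=crop; c=c[y0:y1,x0:x1]
    cv2.imwrite('pics/'+fn,cv2.resize(c,None,fx=s,fy=s,interpolation=cv2.INTER_CUBIC)); return im
def ray(im,u,v):
    f=192/np.tan(np.radians(im["vertical_fov"]/2)); return np.array([(u-im["cx"])/f,(v-im["cy"])/f,1.])
def pt(im,u,v,z):
    d=np.array(im["orientation"])@ray(im,u,v); o=np.array(im["xyz"]); return o+d*(z-o[2])/d[2]
E
python3 - <<'E'
from h import *
import pickle
a=snap("top","top1.png",None,1.5);b=snap("scene","scene1.png",None,1.5)
pickle.dump((a,b),open('im.pkl','wb'))
for i in(a,b): print(i["xyz"],i["orientation"],i["vertical_fov"],i["cx"],i["cy"])
print(status.observe()["tool_rot"])
E
```

```text
[ 0.41675769 -0.00988502  1.28605096] [[-0.00385588 -0.99486342  0.10115291]
 [-0.99998882  0.00355924 -0.00311288]
 [ 0.00273686 -0.10116378 -0.99486602]] 46.71437824144437 246.7923655284301 194.21361898405016
[1.06468611 0.7129926  0.93757996] [[-0.81942027  0.39203809 -0.41815854]
 [ 0.57313106  0.57112579 -0.58765306]
 [ 0.00843874 -0.72119448 -0.69268125]] 51.65435058174951 254.29450731353117 183.75411834922429
[[ 8.91667168e-01  4.52691441e-01 -3.47573115e-04]
 [ 4.52691506e-01 -8.91666350e-01  1.23358570e-03]
 [ 2.48514437e-04 -1.25729126e-03 -9.99999179e-01]]
```

View pics/top1.png

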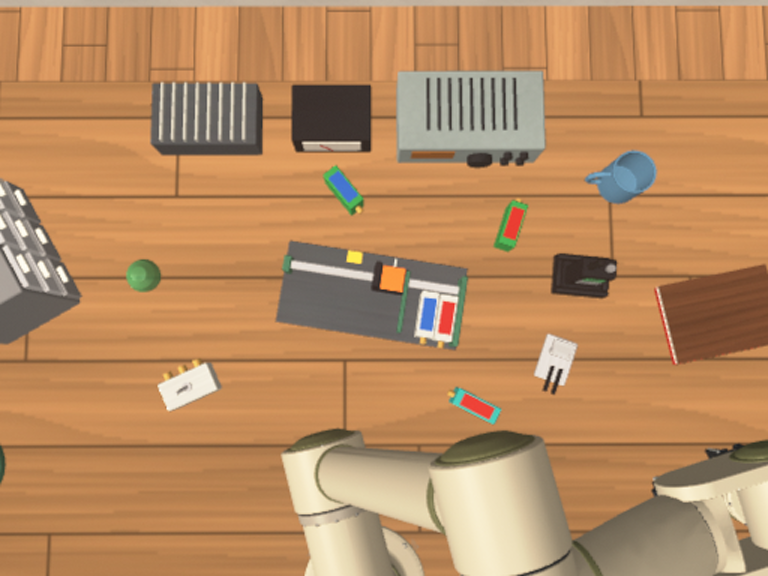

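View pics/scene1.png

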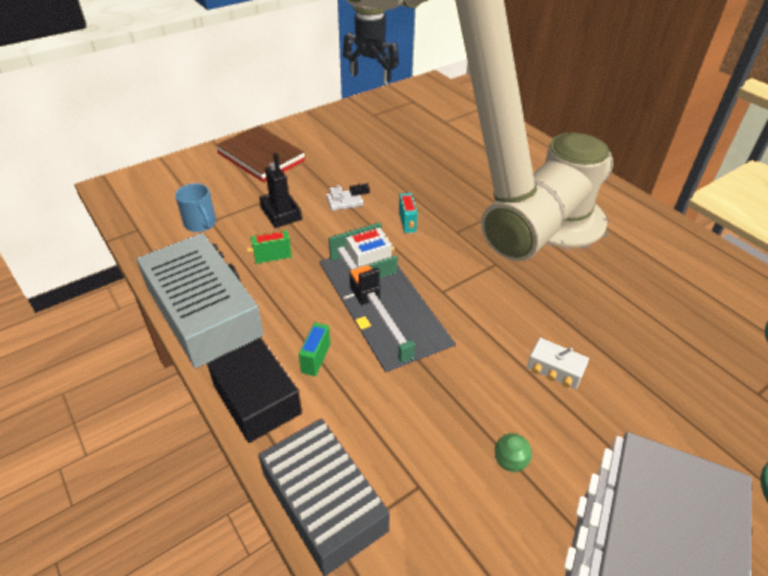

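Top view (1.5x): the rack's orange pad is at (393,279), the pointer at (396,263), the yellow tape at (355,257), and the green post at (288,264). The red and blue boxes are at (447,317) and (429,314). Lookalikes: the orange strip on the radio (432,155) and the green/turquoise decoy boxes (343,190), (512,225), (475,405). I choose the pad on the rack, and a crop will confirm it.

```bash
python3 - <<'E'
import cv2
c=cv2.imread('pics/raw_top1.png')[155:240,180:315]
cv2.imwrite('pics/crop1.png',cv2.resize(c,None,fx=5.9,fy=5.9,interpolation=cv2.INTER_CUBIC))
E
```

```text
(no output)
```

View pics/crop1.png

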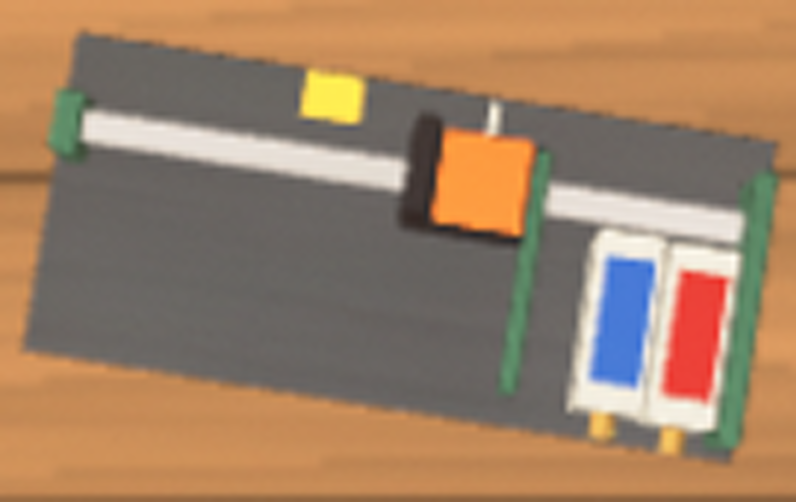

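The crop shows the orange pad at (483,182), with the upright on its left and the pointer at (494,117). The tape is centred at (333,96), and the base corners are (80,33), (777,142), (733,461) and (24,350).

```bash
cat > m1.py <<'E'
from h import *
import pickle
a,b=pickle.load(open('im.pkl','rb'))
P=lambda x,y,z: pt(a,180+(x+.5)/5.9-.5,155+(y+.5)/5.9-.5,z)
c=[P(80,33,.008),P(777,142,.008),P(733,461,.008),P(24,350,.008)]
print("sides",[np.linalg.norm(c[i]-c[i-1]).round(4) for i in range(4)])
e=(c[0]-c[1])+(c[3]-c[2]); Y=e/np.linalg.norm(e); X=np.array([Y[1],-Y[0],0]); O=sum(c)/4
print("O",O,"ang",np.degrees(np.arctan2(-Y[0],Y[1])))
for n,p in dict(pad=P(483,182,.070),tape=P(333,96,.008),ptr=P(493.5,115,.012),upr=P(426,118,.098),boxL=P(575,405,.068),post=P(68,124,.05),face=P(541,155,.06)).items():
    print(n,p.round(4),"rack",np.round([(p-O)@X,(p-O)@Y],4))
print("X",X,"Y",Y)
E
python3 m1.py
```

```text
sides [np.float64(0.1586), np.float64(0.3475), np.float64(0.1581), np.float64(0.3491)]
O [ 0.54097988 -0.01704882  0.008     ] ang -9.140389207115666
pad [ 0.5646 -0.0542  0.07  ] rack [ 0.0292 -0.0329]
tape [0.615  0.0171 0.008 ] rack [0.0677 0.0455]
ptr [ 0.6047 -0.0617  0.012 ] rack [ 0.07   -0.0339]
upr [ 0.5907 -0.0273  0.098 ] rack [ 0.0508 -0.0022]
boxL [ 0.4605 -0.0962  0.068 ] rack [-0.0669 -0.0909]
post [0.5955 0.1423 0.05  ] rack [0.0285 0.1659]
face [ 0.5785 -0.082   0.06  ] rack [ 0.0474 -0.0581]
X [ 0.98730207 -0.15885408  0.        ] Y [0.15885408 0.98730207 0.        ]
```

Sizes agree: plate 349 x 158 mm, pointer 1 mm from the pad, post at y = 166. The rack is turned by -9.1° and the jaw has about 79 mm to travel. I'm moving over the pad with the fingers shut and their closing line along rack x.

```bash
python3 -m handwheel '2.3 3.1 1 0 0 6.75 0;4.6 6.2 2 0 0 13.5 0;6.9 9.3 3 0 0 20.25 0;9.2 12.4 3 0 0 27 0;11.5 15.5 3 0 0 33.75 0;13.8 18.6 3 0 0 40.5 0;16.1 21.7 3 0 0 47.25 0;18.4 24.8 3 0 0 54 0'
```

```text
time_s: 0.77
position: [0.4336, -0.2406, 0.2612]
tool_rot: [[0.152, 0.988, -0.0], [0.988, -0.152, 0.0], [0.0, -0.0, -1.0]]
ft_force: [0.9, -1.4, -0.7]
grip_width: -0.0
gripper_force: 0.0
```

```bash
python3 -m handwheel '2.3 3.1 0 0 0 0 0;4.6 6.2 0 0 0 0 0;6.9 9.3 -1 0 0 0 0;9.2 12.4 -3 0 0 0 0;11.5 15.5 -5 0 0 0 0;13.4 18.5 -7 0 0 0 0;13.4 18.5 -9 0 0 0 0;13.4 18.5 -9 0 0 0 0'; python3 - <<'E'
from h import *
import pickle
a=snap("wrist","w1.png",None,1.5); pickle.dump(a,open('w.pkl','wb'))
s=status.observe(); print(s["tool_rot"],s["position"],s["ft_force"],a["xyz"],a["orientation"],a["vertical_fov"])
E
```

```text
time_s: 1.43
position: [0.5657, -0.0551, 0.1669]
tool_rot: [[0.155, 0.988, -0.008], [0.988, -0.155, 0.003], [0.001, -0.008, -1.0]]
ft_force: [-0.5, -0.7, 0.6]
grip_width: -0.0003
gripper_force: 0.0
[[ 1.56334588e-01  9.87692191e-01 -4.86137766e-03]
 [ 9.87704005e-01 -1.56329959e-01  1.32040647e-03]
 [ 5.44176193e-04 -5.00802739e-03 -9.99987312e-01]] [ 0.56614088 -0.05655674  0.16944022] [-0.07724054 -0.42660361 -0.15325234] [0.57861062 0.01693473 0.30999019] [[ 0.98800381 -0.14492049 -0.05335279]
 [-0.15415304 -0.94617065 -0.28460137]
 [-0.00923628  0.28941173 -0.95716014]] 65.70646984690485
```

View pics/w1.png

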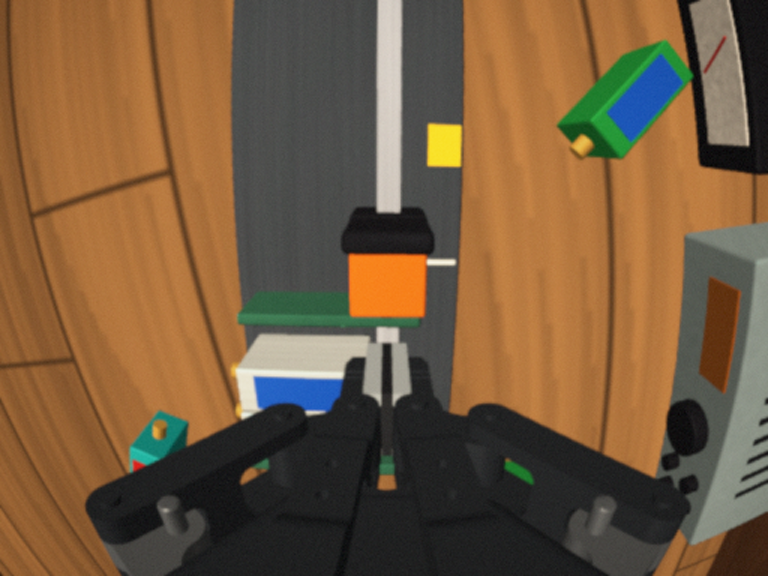

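The wrist view shows the fingers shut and lined up with the rack. The pad centre is at (387,285), the pointer at (443,262), the tape spans (428..462, 124..167), and the blue box is in front of the jaw face.

```bash
cat >> h.py <<'E'
def wpt(im,u,v,z):
    f=192/np.tan(np.radians(im["vertical_fov"]/2)); p=np.array([u-im["cx"],v-im["cy"]]); r=np.linalg.norm(p); t=r/f
    d=np.array(im["orientation"])@np.append(p/r*np.sin(t),np.cos(t)); o=np.array(im["xyz"]); return o+d*(z-o[2])/d[2]
O=np.array([.541,-.017,0]);X=np.array([.9873,-.1589,0]);Y=np.array([.1589,.9873,0])
def rk(p): return np.round([(p-O)@X,(p-O)@Y],4)
E
python3 - <<'E'
from h import *
import pickle
a=pickle.load(open('w.pkl','rb'))
for n,(u,v,z) in dict(padTL=(349,254,.07),padBR=(425,317,.07),pad=(387,285.5,.07),ptr=(443,262,.0135),tapeTL=(428,124,.008),tape=(444.5,145.5,.008)).items():
    p=wpt(a,(u+.5)/1.5-.5,(v+.5)/1.5-.5,z); print(n,p.round(4),rk(p))
print("tcp",rk(status.observe()["position"]))
E
```

```text
padTL [ 0.5473 -0.0344  0.07  ] [ 0.009  -0.0162]
padBR [ 0.5841 -0.0778  0.07  ] [ 0.0522 -0.0531]
pad [ 0.5653 -0.0556  0.07  ] [ 0.0302 -0.0343]
ptr [ 0.6029 -0.0619  0.0135] [ 0.0682 -0.0344]
tapeTL [0.6062 0.0325 0.008 ] [0.0565 0.0592]
tape [0.615  0.0166 0.008 ] [0.0678 0.0449]
tcp [ 0.0311 -0.0351]
```

```bash
python3 -m handwheel '0 0 -3 0 0 0 0;0 0 -6 0 0 0 0;0 0 -8 0 0 0 0;0 0 -9 0 0 0 0;0 0 -9 0 0 0 0;0 0 -9 0 0 0 0'; python3 -m handwheel '0 0 -0.3 0 0 0 0;0 0 -0.6 0 0 0 0;0 0 -0.8 0 0 0 0;0 0 -0.8 0 0 0 0;0 0 -0.8 0 0 0 0'; python3 -m handwheel '0 0 -0.2 0 0 0 0;0 0 -0.4 0 0 0 0;0 0 -0.4 0 0 0 0;0 0 -0.4 0 0 0 0'
```

```text
time_s: 1.98
position: [0.5675, -0.0583, 0.0828]
tool_rot: [[0.159, 0.987, 0.002], [0.987, -0.159, -0.001], [-0.0, 0.002, -1.0]]
ft_force: [0.2, 0.5, 0.7]
grip_width: 0.0004
gripper_force: 0.0
time_s: 2.4
position: [0.567, -0.0574, 0.0735]
tool_rot: [[0.158, 0.987, 0.0], [0.987, -0.158, -0.0], [-0.0, 0.0, -1.0]]
ft_force: [-1.2, 0.4, 0.5]
grip_width: -0.0
gripper_force: 0.0
time_s: 2.73
position: [0.5669, -0.0574, 0.0692]
tool_rot: [[0.158, 0.987, -0.0], [0.987, -0.158, 0.0], [0.0, -0.0, -1.0]]
ft_force: [0.1, -0.6, -0.7]
grip_width: -0.0
gripper_force: 0.0
```

```bash
python3 -m handwheel '0 0 -0.2 0 0 0 0;0 0 -0.4 0 0 0 0;0 0 -0.58 0 0 0 0;0 0 -0.58 0 0 0 0;0 0 -0.58 0 0 0 0;0 0 -0.58 0 0 0 0'; python3 - <<'E'
from h import *
import pickle
a=snap("wrist","w2.png",(160,60,360,210),4); pickle.dump(a,open('w.pkl','wb'))
s=status.observe(); print(s["position"],rk(s["position"]),s["ft_force"])
E
```

```text
time_s: 3.23
position: [0.5672, -0.0574, 0.0638]
tool_rot: [[0.158, 0.987, 0.001], [0.987, -0.158, -0.0], [-0.0, 0.001, -1.0]]
ft_force: [-0.8, -0.2, 5.0]
grip_width: -0.0002
gripper_force: 2.3
[ 0.56716921 -0.05745346  0.06375132] [ 0.0323 -0.0358] [-0.31096723  0.18185093  5.37379889]
```

View pics/w2.png

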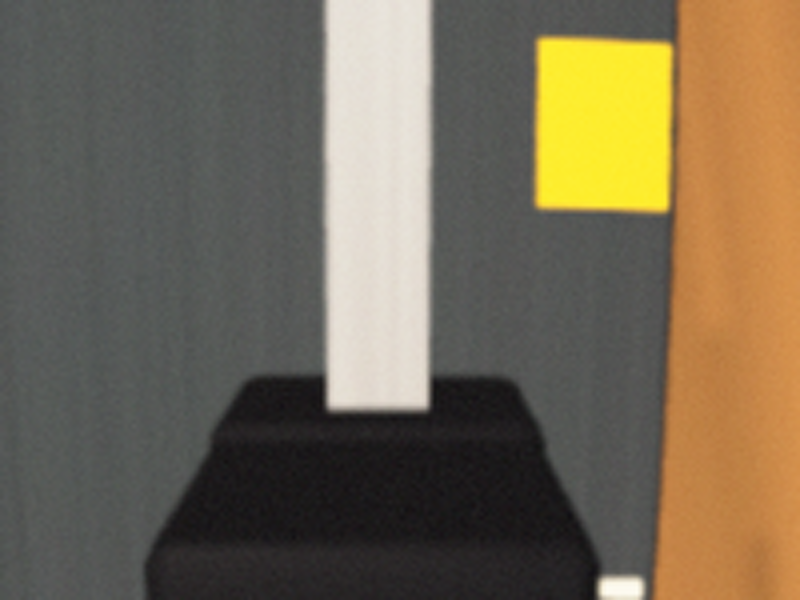

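The pad is down about 9 mm at 5 N. The pointer is at (621,588) and hasn't moved. The tape spans (537..670, 38..212) in the crop. I'm pushing along rack +y.

```bash
python3 -m handwheel '0.11 0.69 0 0 0 0 0;0.19 1.18 0 0 0 0 0;0.29 1.78 0 0 0 0 0;0.4 2.47 0 0 0 0 0;0.51 3.16 0 0 0 0 0;0.62 3.85 0 0 0 0 0;0.7 4.34 0 0 0 0 0;0.7 4.34 0 0 0 0 0'; python3 - <<'E'
from h import *
s=status.observe(); print(s["position"],rk(s["position"]),s["ft_force"])
E
```

```text
time_s: 3.95
position: [0.5743, -0.0125, 0.0636]
tool_rot: [[0.157, 0.988, 0.001], [0.988, -0.157, 0.001], [0.001, 0.001, -1.0]]
ft_force: [2.6, 3.3, 5.0]
grip_width: 0.0003
gripper_force: 2.4
[ 0.5743458  -0.01247034  0.06358058] [0.0322 0.0098] [2.55978772 3.25351588 5.00808368]
```

```bash
python3 -m handwheel '0.08 0.49 0 0 0 0 0;0.19 1.18 0 0 0 0 0;0.3 1.88 0 0 0 0 0;0.41 2.57 0 0 0 0 0;0.49 3.06 0 0 0 0 0;0.54 3.36 0 0 0 0 0;0.54 3.36 0 0 0 0 0;0.54 3.36 0 0 0 0 0'; python3 - <<'E'
from h import *
import pickle
a=snap("wrist","w3.png",(160,60,360,210),4); pickle.dump(a,open('w.pkl','wb'))
s=status.observe(); print(s["position"],rk(s["position"]),s["ft_force"])
E
```

```text
time_s: 4.62
position: [0.5796, 0.0203, 0.0635]
tool_rot: [[0.158, 0.987, 0.001], [0.987, -0.158, 0.001], [0.001, 0.0, -1.0]]
ft_force: [3.0, 3.0, 5.3]
grip_width: -0.0001
gripper_force: 2.4
[0.57945514 0.02024372 0.06350397] [0.032  0.0429] [2.26277111 2.68083702 4.0115585 ]
```

View pics/w3.png

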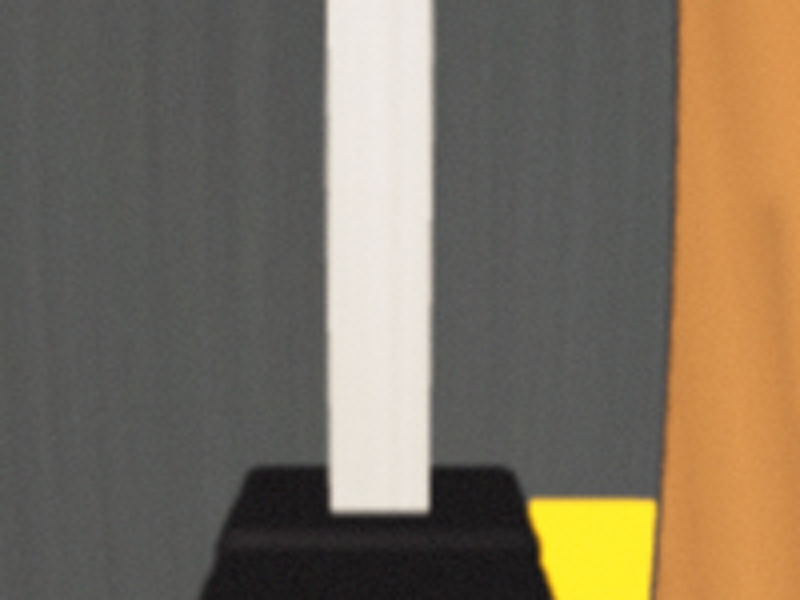

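The jaw has moved along and the tape edge is at (590,498). The pointer is below the crop, so I'm looking lower in the same frame.

```bash
python3 - <<'E'
import cv2
c=cv2.imread('pics/raw_w3.png')[150:240,250:350]
cv2.imwrite('pics/w3b.png',cv2.resize(c,None,fx=6,fy=6,interpolation=cv2.INTER_CUBIC))
E
```

```text
(no output)
```

View pics/w3b.png

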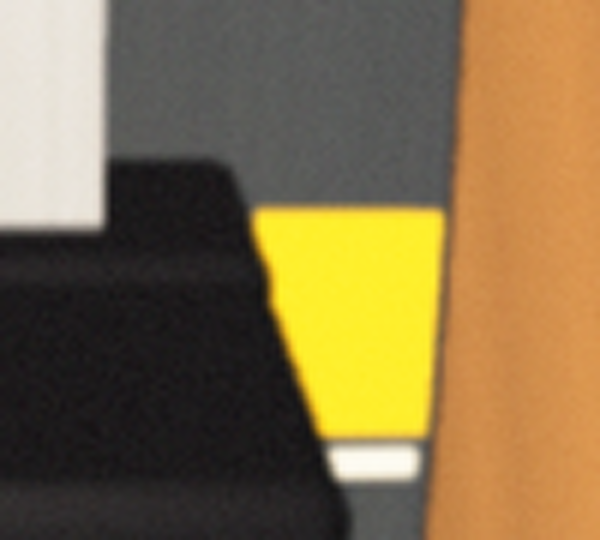

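The pointer at (375,463) sits just short of the tape, which spans rows 207..438.

```bash
python3 - <<'E'
from h import *
import pickle
a=pickle.load(open('w.pkl','rb'))
for u,v,z in((375,463,.0135),(375,438,.008),(375,208,.008)): print(rk(wpt(a,250+(u+.5)/6-.5,150+(v+.5)/6-.5,z)))
E
```

```text
[0.0716 0.0294]
[0.0725 0.0303]
[0.0707 0.0595]
```

```bash
python3 -m handwheel '0.06 0.39 0 0 0 0 0;0.14 0.89 0 0 0 0 0;0.21 1.28 0 0 0 0 0;0.25 1.53 0 0 0 0 0;0.25 1.53 0 0 0 0 0;0.25 1.53 0 0 0 0 0'; python3 - <<'E'
from h import *
import pickle
a=snap("wrist","w4.png",(250,150,350,240),6); pickle.dump(a,open('w.pkl','wb'))
s=status.observe(); print(s["position"],rk(s["position"]),s["ft_force"])
E
```

```text
time_s: 5.17
position: [0.5818, 0.0351, 0.0635]
tool_rot: [[0.158, 0.987, -0.0], [0.987, -0.158, 0.0], [0.0, -0.0, -1.0]]
ft_force: [2.4, 1.1, 5.1]
grip_width: 0.0003
gripper_force: 2.4
[0.58183915 0.03512768 0.06347328] [0.032 0.058] [1.97608788 0.80415636 3.89297024]
```

View pics/w4.png

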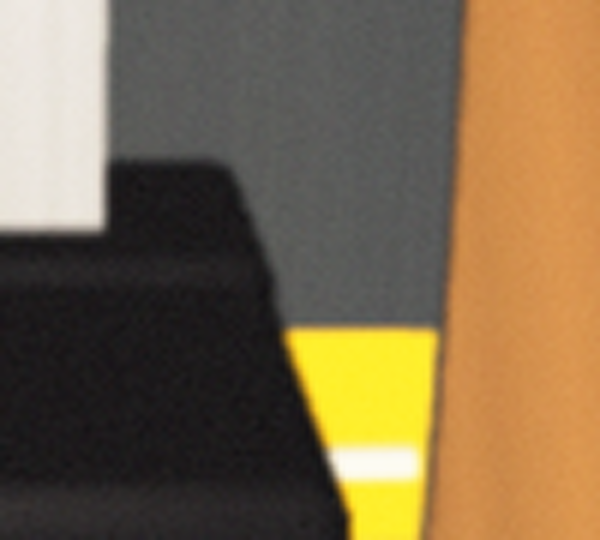

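The white pointer at (375,463) now lies well inside the tape, whose far edge is at row 328, about 15 mm from it. That puts the pointer close to the tape's centre. I'm easing back 2 mm, letting the release up, and rising clear.

```bash
python3 -m handwheel '-0.03 -0.2 0 0 0 0 0;-0.03 -0.2 0.4 0 0 0 0;-0.03 -0.2 0.8 0 0 0 0;-0.06 -0.4 1.5 0 0 0 0;-0.06 -0.4 4 0 0 0 0;-0.06 -0.4 8 0 0 0 0;-0.06 -0.4 12 0 0 0 0;-0.06 -0.4 12 0 0 0 0'; python3 -m handwheel '-2 -3 3 0 0 0 0;-4 -6 3 0 0 0 0;-6 -9 3 0 0 0 0;-8 -12 3 0 0 0 0;-8 -12 3 0 0 0 0;-8 -12 3 0 0 0 0'; python3 - <<'E'
from h import *
import pickle
a=snap("top","t2.png",(180,130,320,240),5.5); pickle.dump(a,open('w.pkl','wb'))
E
```

```text
time_s: 5.88
position: [0.5835, 0.0303, 0.1913]
tool_rot: [[0.158, 0.987, 0.012], [0.987, -0.158, -0.002], [-0.0, 0.012, -1.0]]
ft_force: [0.9, -0.3, 0.6]
grip_width: -0.0001
gripper_force: 0.0
time_s: 6.38
position: [0.5002, -0.0905, 0.2136]
tool_rot: [[0.161, 0.987, -0.001], [0.987, -0.161, 0.0], [-0.0, -0.001, -1.0]]
ft_force: [0.4, -0.7, -0.6]
grip_width: 0.0001
gripper_force: 0.0
```

View pics/t2.png

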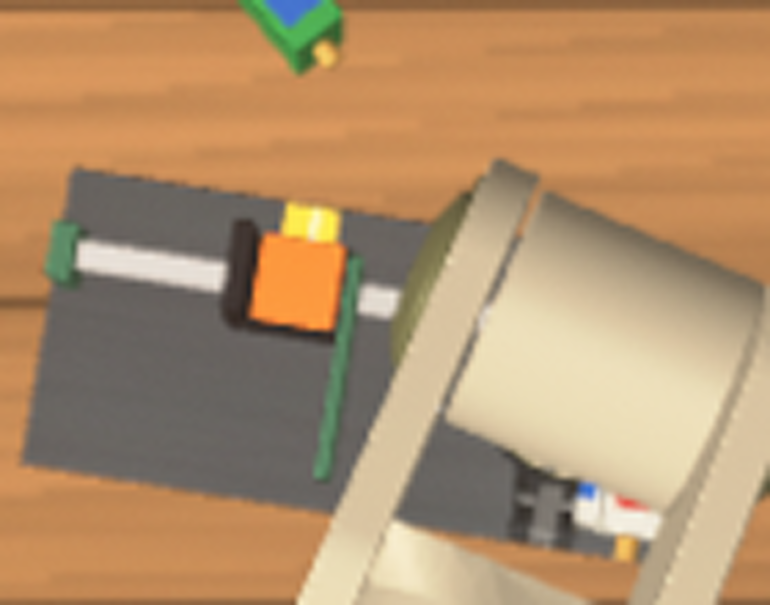

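The pointer at (314,221) stands over the middle of the tape (283..341). The arm is clear and touching nothing, so I'm handing in.

```bash
python3 -c "
from rig import env
print(env.close_job())"
```

```text
the job is handed in; nothing more can be done
None
```

The jaw's pointer now stands over the middle of the yellow tape with the fingers off the release; the arm is clear, the filter boxes and other desk items were not touched, and the job is handed in (no verdict was returned).

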